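# Hang the eye occluder on the carousel

### The arm

A 7-joint arm with a two-finger parallel gripper is mounted at the origin on the work surface. World frame = base frame: x ahead of the robot, y to its left, z up, the work surface at z = 0. Lengths are in m, angles in rad, forces in N, time in s.
With the tool pointing down it reaches from about 0.425 to 0.925 m from the base axis. Payload 6.8 kg.
Tool frame: the origin (TCP) lies on the centre line of the jaws, within the pads' length; the fingertips stand 14 mm ahead of it and the grasp point (between the pads) lies 5 mm behind it (bot.finger_overhang is the distance from the TCP to the fingertips, in m); z points along the fingers, y is the line along which they close (so a half turn about z gives the same grasp; the last joint's range is limited). The gripper opens to 85 mm and grips with 20 to 120 N. Pads are 22 mm wide; open, the fingers measure 114 mm over their backs; the gripper's body (76 mm by 85 mm) begins 54 mm behind the grasp point. The pads swing forward as they close: fully open they stand 13 mm farther back than shut.
Start: joints at [-1.324, 0.477, 0.022, 1.555, -0.011, 1.109, -0.083], TCP at [0.234, 0.633, 0.245] pointing down, gripper open.
Joint ranges: [-2.96, 2.96], [-0.34, 2.1], [-1.41, 1.46], [0.24, 2.44], [-1.37, 4.51], [0.17, 1.92], [-2.96, 2.96]. Speed limits (rad/s): [2.39, 2.39, 3.14, 3.14, 3.14, 3.14, 3.14].

### API

Orientations are given as a unit quaternion [w, x, y, z].
In Python, from station import bot gives the robot as it stands.
- The arm moves only by the shell command python3 -m inch 'ROWS' [OPENING] [FORCE]. ROWS is JSON, a list of rows, each a list of 4 numbers: the shift along the tool's x, y, z in m, then the turn about the tool's z in degrees. A call has 1 to 12 rows; each row shifts and turns the commanded pose from where the row before left it, along the tool's axes as they then stand; what a row does not reach is not made up. A row lasts 1/10 s, in which the tool goes at most 50 mm and 8.59 degrees, less where a joint would pass 70% of its speed; a pose out of reach is approached as far as the arm can. A call is refused whole if a number of a shift passes 0.05 or a number of a turn 8.59, either way. A call with a gripper value outside its range is refused whole. OPENING is the finger opening in m, from 0 to 0.0854, set as the call begins (- or left out, the last holds). The fingers move at their own pace and stop on an object; FORCE is the grip in N (left out, the last holds). Time passes only in rows, so rows that do not move let the fingers close. It gives the time, the measured TCP pose, the force, the opening and the grip force at its end, in the units of the state.
- bot.get_obs(): the state, without advancing time (a new reading comes with each control period).
- bot.read_camera(name): name is "side" or "top" or "wrist"; returns a dict with "color" (400x640x3 uint8, red, green, blue), "mtx" (3x3 intrinsics, pixels), "world_from_camera" (4x4, takes a point from camera to world coordinates); the wrist camera has in their place "hand_eye" (4x4, takes a point from camera to tool coordinates, whose origin is the TCP and whose axes are the flange's). Camera axes: x right, y up, looking along -z (the intrinsics and any distortion apply to the point x, -y, -z); pixel columns grow to the right and rows downward; lengths in m; the calibration is good to about 2 mm. A picture is of the moment at which its call begins: read the wrist's pose just before it. There is no depth.
- bot.hand_in(): hands the job in; it is judged then, once.
The state is a dict: "t": time; "q": joint angles; "joint_vel": joint speeds; "joint_torque": joint torques, N m; "eef_pos": TCP position; "tool_rot": TCP orientation; "contact_force": force on the tool from outside, world axes, zero at the start; "torque": the same for the moment, N m; "gripper_width": opening from 0.0 (shut) to 1.0 (fully open); "grasp_force": force on a finger pad.
Only numpy, scipy, OpenCV 4.12 (cv2) and the standard library are available. Lean on these libraries where they do the work, as an engineer would, in place of code of your own. Each camera call takes 0.05 s, during which the arm holds its last target. There are 200 camera calls.

### The job

Turn the carousel by its red post until it rests against its stop, so that the one free hook points to the front, without forcing the stop. Then take the orange-handled eye occluder out of its rest, thread its eye over the free hook, push the sprung brass keeper back and lower the occluder behind the hook's upturned tip, gently and never with a hard shove, so that it is left hanging there, trapped by the keeper. Leave the drops bottle, the lens case and the spectacles where they are.

Things in the scene. Friction and masses are not known exactly. Their poses are not given: they have to be found in the camera images.
- stand: Fixed carousel stand: dark round foot, 170 mm diameter, 14 mm high. Origin: centre of its underside, on the turning axis; z up; front is -x. The column was clamped at an unknown height: the hook rods' centre line (hook line) lies 150 to 180 mm above the origin, different each time, given by no reading: find it by touch or camera. All heights marked HL are above the hook line.
- clamp_ring (a point): Centre of the black clamp ring's top on the fixed column tube, 104 mm up, on the axis; it does not move with the hooks. The clamp holds 80 N. Above it: white hub, 64 mm diameter, flat top at HL +6 mm (may be touched from above). Turning post: red, upright, 14 mm diameter, centre 60 mm from the axis, from HL 0 to HL +56 mm, at angle (q - pi/4) from the stand's +x for carousel value q.
- front_mark (a point): Yellow mark on the foot's front, 66 mm from the axis. Four hooks at 90 degrees: level 6 mm rods pointing outward, each with an upturned tip, top at HL +12 mm, inner face 104 mm and outer 110 mm from the axis. At value q the free hook points along (-cos q, -sin q) in the stand's frame. The others carry white, blue, green occluders, clipped on for good, tops at HL +57 mm, reaching 104 mm out.
- carousel (a joint): Turning angle q in rad, growing anticlockwise from above; 0: free hook points to the front and just touches the stop's rubber buffer. Starts 0.7 to 1.5; upper end 1.8. Friction about 0.2 N m; stays where left. Below 0 the buffer pushes back with 15 N m per rad; beyond -0.06 (about 18 N at the post) it is being forced.
- keeper (a joint): Travel in m of the brass keeper, a sprung collar of 24 mm diameter on the free hook, pushed toward the axis by the item. 0: at rest, outer face 98 mm from the axis (6 mm short of the tip's inner face); hard end at 0.014. Spring 2 N at 0, plus 300 N/m. About 0.004 with an occluder hung behind the tip.
- rest: Grey slotted rest, fixed to the table, 60 x 90 x 42 mm high. Origin: centre of its underside; slot along its y, 13 mm wide and 72 mm long, its floor 8 mm up. The occluder stands in the slot at the start.
- occluder: Orange-handled occluder, 56 to 112 g, upright in the rest. Origin: centre of its underside; z up, x through the thickness, y across; same either way round. Black round blade 62 mm wide, 8 mm thick, z 0 to 63 mm; handle 10 mm thick, 28 mm wide, z 58 to 150 mm; grip it at z 96 to 150 mm, fingertips 15 mm above the eye or more if they close across the thickness, to clear tip and keeper.
- occluder_eye (a point): Centre of the occluder's eye, a rectangular hole right through along its x, 12 mm wide (y) and 22 mm high (z 74 to 96 mm above its underside). To pass over the hook's tip its centre must be about 4.5 mm above the hook line; hung, it is 8 mm below the hook line.
- drops: Bystander: small drops bottle with blue cap, 30 mm diameter, 70 mm high, upright; origin: centre of its underside.
- lens_case: Bystander: blue lens case, 40 x 75 x 24 mm; origin: centre of its underside.
- spectacles: Bystander: black spectacles, 118 mm wide (y), temples 120 mm long to +x, 40 mm high; origin: under the bridge.

How it is judged:
By the outcome, as a careful person would: the job done as asked, in the order asked, and still so for the second after the job is handed in, with the robot touching nothing.
It also fails if it takes over 72 s, if anything falls off the work surface, if the arm or the gripper's body presses on something with over 40 N, if the wrist force passes 120 N, or if a joint passes its speed limit or range.

## Working session

There is one attempt and no reset: what is moved stays moved. The work goes in short steps, Python scripts to look and compute and a shell command to move; the robot and the scene stay as the last step left them, time stands still between calls to the robot, and variables do not carry over. Pictures are saved under pics/ and viewed, at most 13 in all, crops included, and the job is handed in when it is done.

```bash
mkdir -p pics; ls
python3 - <<'E'
from station import bot
import cv2,numpy as np
o=bot.get_obs()
for k in o: print(k,np.round(o[k],3))
for n in ("side","top"):
    c=bot.read_camera(n); cv2.imwrite(f"pics/{n}0.png",c["color"][:,:,::-1]); np.savez(f"{n}0.npz",**c)
    print(n,np.round(c["mtx"],1).tolist(),np.round(c["world_from_camera"],3).tolist(),[k for k in c])
c=bot.read_camera("wrist");cv2.imwrite("pics/w0.png",c["color"][:,:,::-1]);print(np.round(c["hand_eye"],3).tolist(),np.round(c["mtx"],1).tolist())
E
```

```text
pics
t 0.0
q [-1.324  0.478  0.022  1.556 -0.012  1.109 -0.083]
joint_vel [-0.001 -0.    -0.001  0.001 -0.001 -0.001  0.   ]
joint_torque [ 1.0000e-03 -5.9645e+01  1.6090e+00 -2.8119e+01  1.3000e-02  9.0000e-03
  0.0000e+00]
eef_pos [0.234 0.632 0.244]
tool_rot [-0.     0.176  0.984 -0.001]
contact_force [-0.263  0.429  0.913]
torque [ 0.046 -0.024  0.027]
grasp_force 0.0
gripper_width 1.0
side [[457.2, 0.0, 308.5], [0.0, 457.2, 196.3], [0.0, 0.0, 1.0]] [[-0.984, 0.132, -0.122, 0.43], [-0.18, -0.66, 0.73, 0.841], [0.016, 0.74, 0.673, 0.792], [0.0, 0.0, 0.0, 1.0]] ['color', 'mtx', 'world_from_camera']
top [[499.7, 0.0, 317.6], [0.0, 499.7, 201.7], [0.0, 0.0, 1.0]] [[-0.009, 0.996, -0.09, 0.448], [-1.0, -0.011, -0.018, 0.073], [-0.019, 0.089, 0.996, 1.403], [0.0, 0.0, 0.0, 1.0]] ['color', 'mtx', 'world_from_camera']
[[0.0, 0.963, 0.269, 0.069], [1.0, -0.0, -0.0, -0.0], [-0.0, 0.269, -0.963, -0.13], [0.0, 0.0, 0.0, 1.0]] [[359.2, 0.0, 321.2], [0.0, 359.2, 201.3], [0.0, 0.0, 1.0]]
```

View pics/side0.png

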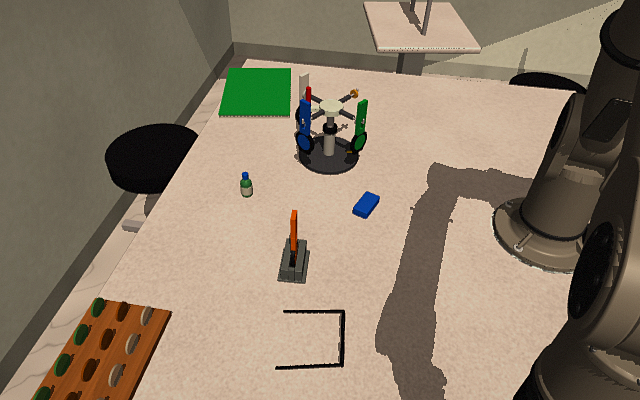

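View pics/top0.png

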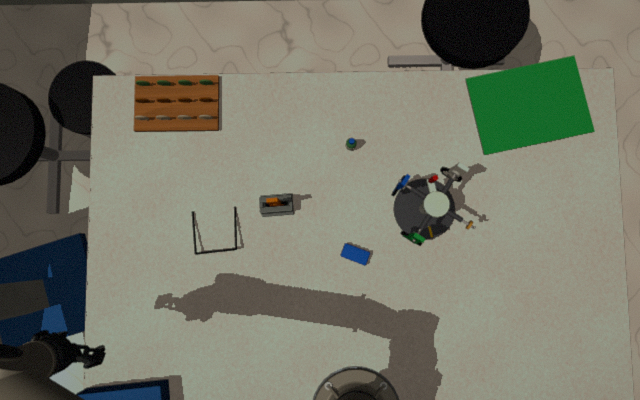

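The side view shows the carousel at (330,130), the orange handle in its rest at (295,250), the drops bottle at (246,185), the lens case at (366,204) and the spectacles at (315,340). The top view shows the hub at (436,204), the red post at (433,178), the brass keeper at (470,225), the yellow mark at (431,232) and the rest at (277,204).

```bash
cat > h.py <<'E'
import cv2,numpy as np
def ray(c,u,v):
    p=np.linalg.inv(c["mtx"])@[u,v,1]; T=c["world_from_camera"]; d=T[:3,:3]@[p[0],-p[1],-p[2]]
    return T[:3,3],d/np.linalg.norm(d)
def onz(c,u,v,z):
    o,d=ray(c,u,v); return o+d*(z-o[2])/d[2]
def tri(c1,p1,c2,p2):
    o1,d1=ray(c1,*p1);o2,d2=ray(c2,*p2)
    s=np.linalg.lstsq(np.c_[d1,-d2],o2-o1,rcond=None)[0]
    a,b=o1+s[0]*d1,o2+s[1]*d2; return (a+b)/2,np.linalg.norm(a-b)
def mask(c,lo,hi,roi):
    x0,y0,x1,y1=roi; h=cv2.cvtColor(np.ascontiguousarray(c["color"][y0:y1,x0:x1]),cv2.COLOR_RGB2HSV)
    m=np.zeros(c["color"].shape[:2],np.uint8); m[y0:y1,x0:x1]=cv2.inRange(h,lo,hi); return m
def blob(m):
    n,l,s,ce=cv2.connectedComponentsWithStats(m)
    if n<2: return None
    i=1+np.argmax(s[1:,4]); return ce[i],s[i]
E
python3 - <<'E'
from h import *
S=dict(np.load("side0.npz"));T=dict(np.load("top0.npz"))
R={}
def f(n,c,lo,hi,roi):
    b=blob(mask(c,lo,hi,roi)); print(n,None if b is None else (np.round(b[0],1),b[1])); return b
sr=(285,60,380,180);tr=(385,155,495,250)
for n,lo,hi in (("red",(0,150,90),(6,255,255)),("yel",(12,120,90),(32,255,255)),("hub",(0,0,150),(180,60,255)),("dark",(0,0,0),(180,90,90))):
    f(n+" s",S,lo,hi,sr if n!="hub" else (315,95,345,118));f(n+" t",T,lo,hi,tr if n!="hub" else (420,188,452,220))
f("or s",S,(3,150,90),(16,255,255),(270,190,320,290));f("or t",T,(3,150,90),(16,255,255),(250,185,310,220))
b=mask(T,(0,0,0),(180,80,140),(250,185,300,222)); cs=max(cv2.findContours(b,0,1)[0],key=cv2.contourArea);print("rest",cv2.minAreaRect(cs))
for z in(0,.042): print([onz(T,*p,z).round(3) for p in cv2.boxPoints(cv2.minAreaRect(cs))])
im=lambda c,r,k:cv2.resize(c["color"][r[1]:r[3],r[0]:r[2],::-1],None,fx=k,fy=k,interpolation=2)
a=im(S,(285,60,385,180),4);b=im(T,(390,150,490,250),4);b=cv2.copyMakeBorder(b,0,80,0,0,0);
cv2.imwrite("pics/c1.png",np.hstack([a,b]))
a=im(S,(260,195,340,295),4);b=im(T,(245,170,325,270),4)
cv2.imwrite("pics/c2.png",np.hstack([a,b]))
E
```

```text
red s (array([308.2,  93.4]), array([306,  86,   5,  16,  67], dtype=int32))
red t (array([434.9, 177.3]), array([433, 175,   5,   6,  23], dtype=int32))
yel s (array([353.9,  92.8]), array([350,  89,   8,   9,  47], dtype=int32))
yel t (array([469.6, 224.6]), array([467, 221,   6,   8,  23], dtype=int32))
hub s (array([331. , 105.5]), array([315,  95,  30,  23, 380], dtype=int32))
hub t (array([436.1, 203.1]), array([424, 188,  25,  28, 493], dtype=int32))
dark s (array([328.8, 153.8]), array([ 297,  117,   63,   58, 1650], dtype=int32))
dark t (array([425.8, 206. ]), array([ 394,  165,   72,   75, 2649], dtype=int32))
or s (array([293. , 229.9]), array([290, 210,   7,  41, 233], dtype=int32))
or t (array([271.4, 199.7]), array([266, 198,  12,   5,  50], dtype=int32))
rest ((279.15863037109375, 204.40345764160156), (22.256189346313477, 41.27360916137695), 85.2363510131836)
[array([0.595, 0.268, 0.   ]), array([0.603, 0.151, 0.   ]), array([0.54 , 0.146, 0.   ]), array([0.532, 0.262, 0.   ])]
[array([0.59 , 0.262, 0.042]), array([0.599, 0.149, 0.042]), array([0.538, 0.144, 0.042]), array([0.529, 0.257, 0.042])]
```

View pics/c1.png

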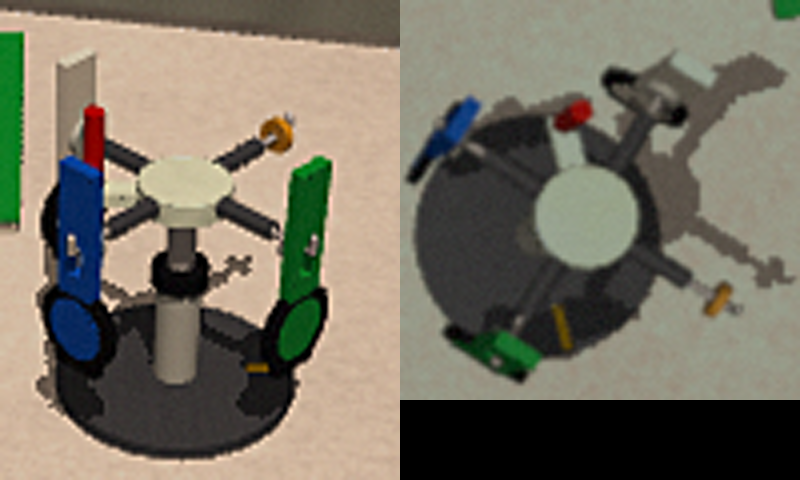

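View pics/c2.png

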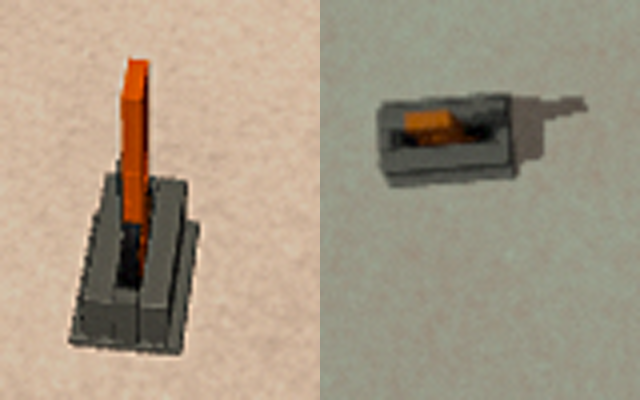

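The crops show the hub top centre at side (331.5,106.3) and top (436.7,204.2), and the yellow mark at side (349.2,151.7) and top (430.5,232). The keeper is at side (354.2,93.5) and top (469.5,224.5), the post top at side (308.5,87.5) and top (436,177), and the handle top at side (293.8,215) and top (272,200).

Run:
```python
from h import *
S=dict(np.load("side0.npz"));T=dict(np.load("top0.npz"))
P=dict(hub=((331.5,106.3),(436.7,204.2)),yel=((349.2,151.7),(430.5,232)),keep=((354.2,93.5),(469.5,224.5)),post=((308.5,87.5),(436,177)),occ=((293.8,215),(272,200)))
for k,(s,t) in P.items(): print(k,tri(S,s,T,t))
print("foot",onz(T,424.3,208.7,.014),onz(S,328.8,60+372/4,.014),"yel",onz(T,430.5,232,.014),onz(S,349.2,151.7,.014))
print("slot",onz(T,277.5,204.2,.042))
for z in (.153,.158,.163): print("occ top z",z,onz(T,272,200,z),onz(S,293.8,215,z))
for n,p in dict(case=(356,254),drops=(351,144)).items(): print(n,onz(T,*p,.02))
# slot ends on top of rest (crop px -> full)
for u,v in((390,133),(500,131),(387,100),(510,95),(385,172),(515,165)): print(onz(T,245+(u-320)/4,170+v/4,.042).round(3))
```

```text
hub (array([ 0.549694  , -0.2004084 ,  0.16133189]), np.float64(0.0010467167651282891))
yel (array([ 0.48908961, -0.21357828,  0.01238115]), np.float64(0.0072050923085095085))
keep (array([ 0.49846242, -0.27965791,  0.16095329]), np.float64(0.0012308926631102285))
post (array([ 0.61005571, -0.18882587,  0.21552084]), np.float64(0.0016253378591642045))
occ (array([0.56536645, 0.2098368 , 0.15514231]), np.float64(0.0005375748303863068))
foot [ 0.55017818 -0.19813116  0.014     ] [ 0.54853847 -0.1936191   0.014     ] yel [ 0.48544609 -0.21339818  0.014     ] [ 0.49256337 -0.21130737  0.014     ]
slot [0.56459733 0.20724254 0.042     ]
occ top z 0.153 [0.56583694 0.21010392 0.153     ] [0.56554785 0.20771312 0.153     ]
occ top z 0.158 [0.56536542 0.20955377 0.158     ] [0.56449019 0.21266879 0.158     ]
occ top z 0.163 [0.5648939  0.20900361 0.163     ] [0.56343252 0.21762446 0.163     ]
case [ 0.42683692 -0.00647705  0.02      ]
drops [0.73372642 0.00269596 0.02      ]
[0.568 0.248 0.042]
[0.568 0.173 0.042]
[0.59  0.25  0.042]
[0.593 0.166 0.042]
[0.541 0.252 0.042]
[0.545 0.163 0.042]
```

```bash
python3 -m inch '[[-0.03,-0.035,-0.004,0],[-0.033,-0.037,-0.004,0],[-0.033,-0.037,-0.004,0],[-0.033,-0.037,-0.004,0],[-0.033,-0.037,-0.004,0],[-0.033,-0.037,-0.004,0],[-0.033,-0.037,-0.004,0],[-0.033,-0.037,0,0],[-0.033,-0.037,0,0],[-0.033,-0.037,0,0],[-0.033,-0.037,0,0],[-0.033,-0.037,0,0]]' 0 20
```

```text
t: 1.35
eef_pos: [0.4496, 0.08, 0.2734]
tool_rot: [0.0, 0.176, 0.984, 0.0]
contact_force: [0.5, 0.1, -0.5]
gripper_width: 0.006
grasp_force: 0.0
```

```bash
python3 -m inch '[[-0.032,-0.038,0,0],[-0.032,-0.038,0,0],[-0.032,-0.038,0,0],[-0.032,-0.038,0,0],[-0.032,-0.038,0,0],[-0.031,-0.037,0,0],[0,0,0,0]]'
python3 - <<'E'
from station import bot
import cv2,numpy as np,json
o=bot.get_obs();c=bot.read_camera("wrist");cv2.imwrite("pics/w1.png",c["color"][:,:,::-1]);np.savez("w1.npz",p=o["eef_pos"],r=o["tool_rot"],**c)
E
python3 -m inch '[[0,0,0.04,0],[0,0,0.035,0],[0,0,0.01,0],[0,0,0,0]]'
```

```text
t: 2.05
eef_pos: [0.5496, -0.2049, 0.2734]
tool_rot: [0.001, 0.181, 0.983, -0.002]
contact_force: [-1.0, 0.9, 0.4]
gripper_width: -0.001
grasp_force: 0.0
t: 2.5
eef_pos: [0.5488, -0.1959, 0.1871]
tool_rot: [-0.002, 0.176, 0.984, 0.0]
contact_force: [-0.1, -1.0, -0.3]
gripper_width: 0.0
grasp_force: 0.0
```

View pics/w1.png

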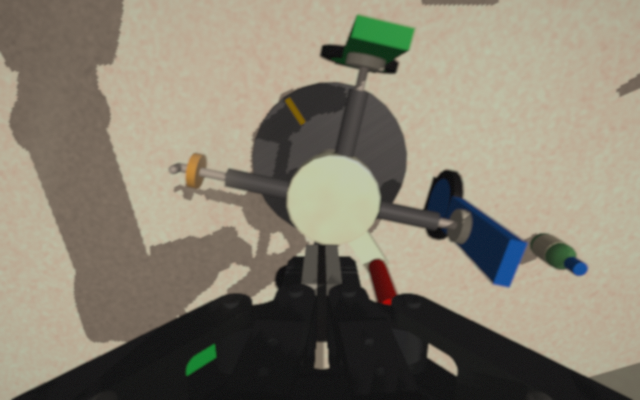

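The wrist view shows the hub at (333,200), the keeper at (195,170), the post at (382,280) and the yellow mark at (296,110). The closed fingers stand over the hub.

```bash
python3 -m inch '[[0,0,0.004,0],[0,0,0.003,0],[0,0,0.001,0],[0,0,0,0]]'; python3 -m inch '[[0,0,0.001,0],[0,0,0.001,0]]';python3 -m inch '[[0,0,0.001,0],[0,0,0.001,0]]'
```

```text
t: 2.9
eef_pos: [0.5507, -0.1974, 0.1823]
tool_rot: [0.001, 0.176, 0.984, 0.0]
contact_force: [-2.2, 1.0, 7.4]
gripper_width: 0.006
grasp_force: 3.5
t: 3.1
eef_pos: [0.5509, -0.1974, 0.1821]
tool_rot: [0.002, 0.177, 0.984, 0.001]
contact_force: [-10.3, 5.1, 30.5]
gripper_width: -0.003
grasp_force: 15.0
t: 3.3
eef_pos: [0.551, -0.1976, 0.1819]
tool_rot: [0.002, 0.177, 0.984, 0.002]
contact_force: [-15.5, 6.2, 45.2]
gripper_width: -0.001
grasp_force: 22.9
```

Run:
```python
from h import *
from scipy.spatial.transform import Rotation as R
d=dict(np.load("w1.npz")); r=d["r"]; X=np.eye(4); X[:3,:3]=R.from_quat([r[1],r[2],r[3],r[0]]).as_matrix(); X[:3,3]=d["p"]
d["world_from_camera"]=X@d["hand_eye"]
for n,u,v,z in(("hub",333,198,.162),("keep",195,170,.157),("yel",296,110,.014),("foot",331,160,.014)): print(n,onz(d,u,v,z))
```

```text
hub [ 0.54887153 -0.19646918  0.162     ]
keep [ 0.49729491 -0.27944152  0.157     ]
yel [ 0.48449706 -0.20972053  0.014     ]
foot [ 0.54702794 -0.19380627  0.014     ]
```

```bash
python3 -m inch '[[0,0,-0.02,0],[0,0,-0.03,0],[0,0,-0.03,0],[-0.026,0.028,0,0],[-0.027,0.028,0,0],[0,0,0,0],[0,0,0,0]]'
python3 - <<'E'
from station import bot
import cv2,numpy as np
print(bot.finger_overhang, bot.get_obs()["eef_pos"])
c=bot.read_camera("top");cv2.imwrite("pics/t1.png",cv2.resize(c["color"][150:260,380:500,::-1],None,fx=5,fy=5))
E
```

```text
t: 4.0
eef_pos: [0.6195, -0.1624, 0.2566]
tool_rot: [0.0, 0.176, 0.984, -0.0]
contact_force: [-1.0, -1.2, 0.6]
gripper_width: 0.001
grasp_force: 0.0
0.014 [ 0.61954449 -0.16243576  0.25663298]
```

View pics/t1.png

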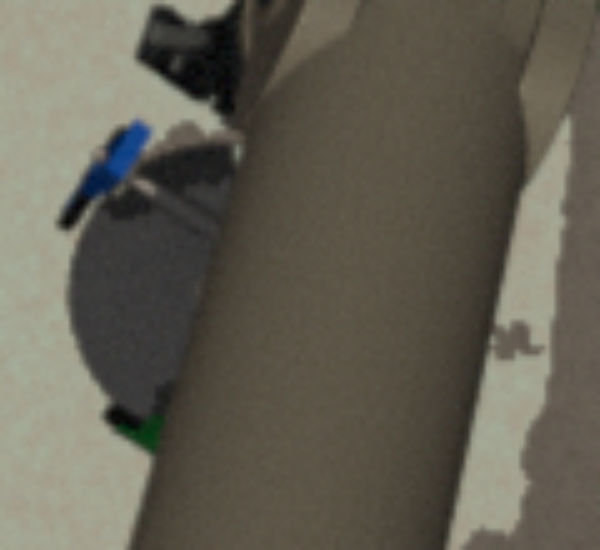

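The top view is blocked by the arm, but the blue occluder at (110,175) in the crop stands clear of the gripper.

```bash
python3 -m inch '[[0,0,0.03,0],[0,0,0.025,0],[0,0,0.008,0],[0,0,0,0]]'; python3 -m inch '[[0,-0.003,0,0],[0,-0.003,0,0],[0,-0.003,0,0],[0,-0.003,0,0],[0,0,0,0]]'
```

```text
t: 4.45
eef_pos: [0.6177, -0.1641, 0.1935]
tool_rot: [-0.001, 0.177, 0.984, -0.0]
contact_force: [-0.1, 0.9, 0.3]
gripper_width: 0.002
grasp_force: 0.0
t: 4.95
eef_pos: [0.6179, -0.1729, 0.1949]
tool_rot: [0.003, 0.175, 0.984, 0.001]
contact_force: [7.0, 4.2, -0.7]
gripper_width: -0.002
grasp_force: 3.5
```

```bash
python3 -m inch '[[0,-0.003,0,0],[0,-0.003,0,0],[0,-0.003,0,0],[0,-0.003,0,0],[0,0,0,0]]'; python3 -m inch '[[0,-0.003,0,0],[0,-0.003,0,0],[0,-0.003,0,0],[0,0,0,0]]'
```

```text
t: 5.45
eef_pos: [0.6124, -0.1853, 0.1947]
tool_rot: [0.002, 0.176, 0.984, 0.001]
contact_force: [5.0, 2.5, 1.2]
gripper_width: -0.002
grasp_force: 2.2
t: 5.85
eef_pos: [0.6088, -0.1941, 0.1946]
tool_rot: [0.002, 0.176, 0.984, 0.0]
contact_force: [3.2, 3.3, 2.4]
gripper_width: -0.0
grasp_force: 2.1
```

```bash
for i in 1; do python3 -m inch '[[0,-0.003,0,0],[0,-0.003,0,0],[0,0,0,0]]'; python3 -m inch '[[0,-0.002,0,0],[0,-0.002,0,0],[0,0,0,0]]'; done
python3 - <<'E'
from station import bot
import cv2,numpy as np
c=bot.read_camera("side");np.savez("s1.npz",**c);a=cv2.resize(c["color"][60:180,270:400,::-1],None,fx=5,fy=5)
cv2.imwrite("pics/s1.png",a)
E
```

```text
t: 6.15
eef_pos: [0.6064, -0.2, 0.1944]
tool_rot: [0.001, 0.176, 0.984, 0.0]
contact_force: [4.6, 1.7, 2.8]
gripper_width: 0.002
grasp_force: 2.3
t: 6.45
eef_pos: [0.6049, -0.2039, 0.1943]
tool_rot: [0.001, 0.176, 0.984, -0.0]
contact_force: [5.1, 1.5, 3.8]
gripper_width: -0.002
grasp_force: 2.6
```

View pics/s1.png

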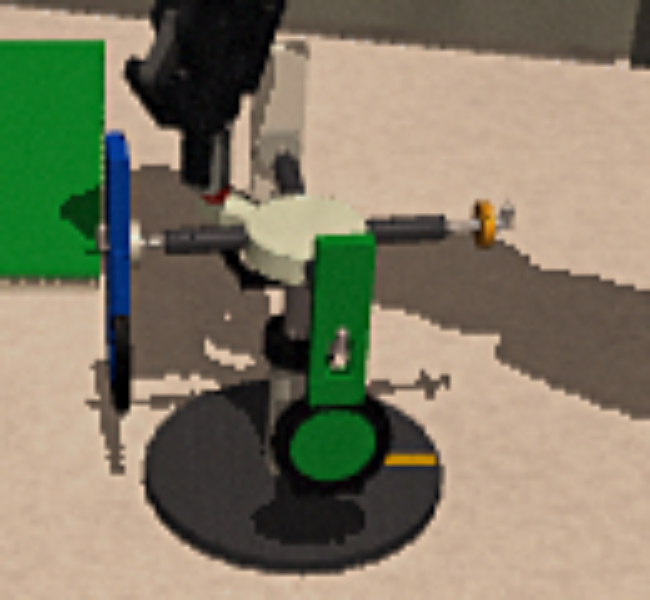

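The side crop shows the keeper at (367,104.6) and the hook nearly over the yellow mark. The finger is against the post.

Run:
```python
from h import *
S=dict(np.load("s1.npz")); h=onz(S,270+308/5,60+222/5,.168);k=onz(S,367,104.6,.162);t=onz(S,270+508/5,60+213/5,.168);y=onz(S,270+412/5,60+460/5,.014);f=onz(S,270+293/5,60+465/5,.014)
print(h,k,t,y,f)
for a,b in((h,k),(f,y),(np.array([.5495,-.198,0]),k),(np.array([.5495,-.198,0]),y)): d=a-b;print(np.arctan2(d[1],d[0]),np.hypot(d[0],d[1]))
```

```text
[ 0.54900147 -0.19876268  0.168     ] [ 0.45836537 -0.22698176  0.162     ] [ 0.44706903 -0.22937897  0.168     ] [ 0.48347353 -0.2117173   0.014     ] [ 0.5490935  -0.19350574  0.014     ]
0.3018321376693214 0.09492744228988324
0.270717623965851 0.0681002282950841
0.3078971564679334 0.09563191293125192
0.20484070943046465 0.06743633002236084
```

```bash
python3 -m inch '[[0,-0.0015,0,0],[0,-0.0015,0,0],[0,0,0,0]]'; python3 -m inch '[[0,-0.001,0,0],[0,-0.001,0,0],[0,0,0,0]]'
```

```text
t: 6.8
eef_pos: [0.6036, -0.2066, 0.1941]
tool_rot: [0.001, 0.176, 0.984, -0.0]
contact_force: [5.3, 1.6, 5.1]
gripper_width: -0.0
grasp_force: 3.0
t: 7.1
eef_pos: [0.6028, -0.2084, 0.1941]
tool_rot: [0.001, 0.176, 0.984, -0.0]
contact_force: [3.6, 1.3, 4.7]
gripper_width: -0.0
grasp_force: 3.0
```

```bash
python3 -m inch '[[0,-0.001,0,0],[0,-0.001,0,0],[0,0,0,0]]'|sed -n 2,4p; python3 -m inch '[[0,-0.001,0,0],[0,0,0,0]]'|sed -n 2,4p
```

```text
eef_pos: [0.6026, -0.2088, 0.1941]
tool_rot: [0.001, 0.176, 0.984, 0.001]
contact_force: [5.3, 4.0, 6.2]
eef_pos: [0.6026, -0.2089, 0.1941]
tool_rot: [0.001, 0.175, 0.984, 0.001]
contact_force: [5.0, 6.7, 6.4]
```

```bash
python3 -m inch '[[0,-0.001,0,0],[0,0,0,0]]'|sed -n 2,4p; python3 -m inch '[[0,0,0,0],[0,0,0,0]]'|sed -n 2,4p
```

```text
eef_pos: [0.6026, -0.209, 0.1942]
tool_rot: [0.001, 0.175, 0.985, 0.002]
contact_force: [5.5, 7.8, 7.1]
eef_pos: [0.6026, -0.209, 0.1941]
tool_rot: [0.001, 0.175, 0.985, 0.002]
contact_force: [5.0, 7.0, 6.0]
```

```bash
python3 -m inch '[[0,0.01,0,0],[0,0.005,-0.01,0],[0,0,-0.035,0],[0,0,-0.035,0],[0.035,-0.017,0,0],[0.035,-0.017,0,0],[0.033,-0.017,0,0],[0,0,0,0],[0,0,0,0]]'
python3 - <<'E'
from station import bot
import cv2,numpy as np
o=bot.get_obs();c=bot.read_camera("wrist");np.savez("w2.npz",p=o["eef_pos"],r=o["tool_rot"],**c)
s=bot.read_camera("side");np.savez("s2.npz",**s)
a=cv2.resize(s["color"][60:180,320:400,::-1],None,fx=3.33,fy=3.33)
cv2.imwrite("pics/w2.png",np.hstack([c["color"][:,150:470,::-1],a[:400]]) if a.shape[0]>=400 else np.hstack([c["color"][:a.shape[0],100:540,::-1],a]))
print(o["eef_pos"],o["tool_rot"],a.shape)
E
```

```text
t: 8.9
eef_pos: [0.4904, -0.2103, 0.2735]
tool_rot: [-0.0, 0.177, 0.984, 0.0]
contact_force: [0.1, 0.9, -0.1]
gripper_width: -0.001
grasp_force: 0.0
[ 0.49041441 -0.21027721  0.27350823] [-3.82248310e-04  1.77329842e-01  9.84151361e-01  2.83155096e-04] (400, 266, 3)
```

View pics/w2.png

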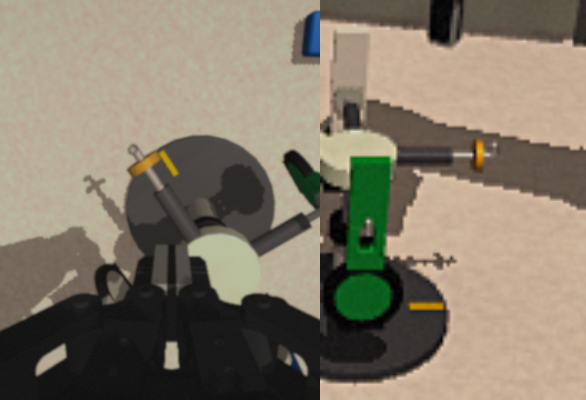

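The wrist view shows the keeper at full-image (295,164), the tip at (284,150) and the hub at (375,270). In the side view the keeper is at (367.7,106.5), near the yellow mark's direction.

```bash
cat >> h.py <<'E'
def wr(fn):
    from scipy.spatial.transform import Rotation as R
    d=dict(np.load(fn)); r=d["r"]; X=np.eye(4); X[:3,:3]=R.from_quat([r[1],r[2],r[3],r[0]]).as_matrix(); X[:3,3]=d["p"]
    d["world_from_camera"]=X@d["hand_eye"]; return d
E
python3 - <<'E'
from h import *
W=wr("w2.npz");S=dict(np.load("s2.npz"))
bw=blob(mask(W,(10,130,100),(30,255,255),(270,140,314,185)));bs=blob(mask(S,(8,120,90),(30,255,255),(350,90,390,125)));print(bw,bs)
print("keep",tri(W,(295,164),S,(367.7,106.5)),"tip",tri(W,(284,150),S,(372.3,104.1)))
for z in(.157,.162): print(z,onz(W,295,164,z),onz(S,367.7,106.5,z))
print("hub",onz(W,375,270,.168),"yel",onz(W,318,163,.014),onz(S,320+105/3.33,60+305/3.33,.014))
a=np.array([.5495,-.198])
for p in(onz(W,295,164,.16),onz(W,284,150,.168),onz(W,318,163,.014)): d=a-p[:2];print(np.arctan2(d[1],d[0]),np.hypot(*d))
E
```

```text
(array([296.36597938, 162.6314433 ]), array([279, 150,  35,  26, 388], dtype=int32)) (array([367.58823529, 105.41176471]), array([367, 102,   3,   8,  17], dtype=int32))
keep (array([ 0.45691023, -0.21704373,  0.16267202]), np.float64(0.002415915789382792)) tip (array([ 0.44540349, -0.21952754,  0.16964586]), np.float64(0.0015492725472353501))
0.157 [ 0.45888411 -0.21786164  0.157     ] [ 0.45593795 -0.22622111  0.157     ]
0.162 [ 0.45821646 -0.21722282  0.162     ] [ 0.45573652 -0.21781809  0.162     ]
hub [ 0.54884682 -0.19083548  0.168     ] yel [ 0.48571661 -0.21219175  0.014     ] [ 0.48611138 -0.21314971  0.014     ]
0.21082877690740828 0.09307741957900977
0.20824821194879245 0.10545594244565244
0.21893287451287388 0.06534314450910983
```

```bash
python3 -m inch '[[0.0075,0.042,0,0],[0.0075,0.042,0,0],[0.0075,0.042,0,0],[0.0075,0.042,0,0],[0.0075,0.042,0,0],[0.0075,0.042,0,0],[0.0075,0.042,0,0],[0.0075,0.042,0,0],[0.0075,0.042,0,0],[0.0075,0.042,0,0]]' 0.045 30|tail -0; python3 -m inch '[[0,0,0,8.5],[0,0,0,8.5],[0,0,0,8.5],[0,0,0,8.5],[0,0,0,8.5],[0,0,0,8.5],[0,0,0,8.5],[0,0,0,8],[0,0,0,0],[0,0,0,0]]'
python3 - <<'E'
from station import bot
import cv2,numpy as np
o=bot.get_obs();c=bot.read_camera("wrist");np.savez("w3.npz",p=o["eef_pos"],r=o["tool_rot"],**c)
cv2.imwrite("pics/w3.png",c["color"][:,:,::-1]);print(o["q"])
E
```

```text
t: 11.0
eef_pos: [0.5675, 0.2107, 0.2729]
tool_rot: [0.0, 0.692, 0.722, -0.0]
contact_force: [0.4, -0.4, 0.7]
gripper_width: 0.526
grasp_force: 0.0
[-0.93499166  0.38389755  0.63099175  1.72979074 -0.24842113  1.10965332
 -0.18451379]Exception ignored on flushing sys.stdout:
BrokenPipeError: [Errno 32] Broken pipe
```

View pics/w3.png

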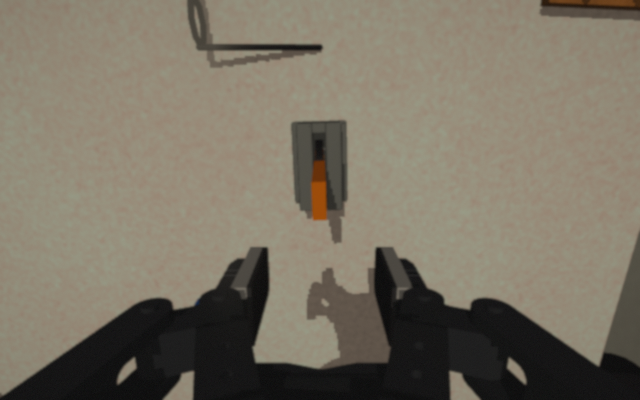

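The wrist view shows the handle's top face at about (319,199), between the open fingers and parallel to them, with the slot vertical in the image.

Run:
```python
from h import *
W=wr("w3.npz");m=mask(W,(3,200,180),(16,255,255),(300,150,340,230));b=blob(m);print(b)
cs=max(cv2.findContours(m,0,1)[0],key=cv2.contourArea);print(cv2.minAreaRect(cs))
for p in((319,180),(319.5,199.5),(319.5,219)): print(onz(W,*p,.158))
print("slot ends",onz(W,319,124,.042),onz(W,319,160,.042))
```

```text
NoneTraceback (most recent call last):
  File "<stdin>", line 3, in <module>
ValueError: max() iterable argument is empty
```

Run:
```python
from h import *
W=wr("w3.npz");print(W["color"][200,312:328].tolist())
m=mask(W,(3,180,190),(16,255,255),(300,150,340,230)) if 0 else mask(W,(3,150,140),(20,255,255),(300,150,340,230))
b=blob(m);print(b)
for p in((319,180),(319.5,199.5),(319.5,219)): print(onz(W,*p,.158))
```

```text
[[136, 77, 33], [152, 77, 10], [156, 77, 10], [157, 76, 10], [156, 75, 10], [156, 76, 10], [156, 76, 10], [156, 76, 10], [156, 76, 10], [157, 76, 10], [157, 76, 10], [155, 75, 10], [152, 74, 10], [135, 68, 10], [101, 55, 19], [63, 44, 32]]
(array([318.45738046, 200.53014553]), array([312, 182,  14,  38, 481], dtype=int32))
[0.5646542  0.22592596 0.158     ]
[0.56558347 0.21189841 0.158     ]
[0.56618354 0.19742252 0.158     ]
```

```bash
python3 -m inch '[[0,-0.002,0.04,0],[0,0,0.045,0],[0,0,0.04,0],[0,0,0.014,0],[0,0,0,0],[0,0,0,0]]'; python3 -m inch '[[0,0,0,0],[0,0,0,0],[0,0,0,0],[0,0,0,0],[0,0,0,0],[0,0,0,0],[0,0,0,0]]' 0 50
```

```text
t: 11.65
eef_pos: [0.5666, 0.2101, 0.1358]
tool_rot: [0.0, 0.693, 0.721, 0.001]
contact_force: [0.3, 0.6, 0.8]
gripper_width: 0.526
grasp_force: 0.0
t: 12.35
eef_pos: [0.5661, 0.2103, 0.1359]
tool_rot: [0.0, 0.694, 0.72, 0.001]
contact_force: [-0.9, -0.3, 6.1]
gripper_width: 0.111
grasp_force: 49.2
```

```bash
python3 -m inch '[[0,0,-0.015,0],[0,0,-0.03,0],[0,0,-0.029,0],[0,0,0,-5],[0,0,0,-5],[0,0,0,0]]'; python3 -m inch '[[-0.02,-0.013,0,0],[-0.036,-0.023,0,0],[-0.036,-0.023,0,0],[-0.036,-0.023,0,0],[-0.036,-0.023,0,0],[-0.036,-0.023,0,0],[-0.036,-0.023,0,0],[-0.036,-0.023,0,0],[-0.036,-0.023,0,0],[-0.036,-0.023,0,0],[-0.036,-0.022,0,0],[-0.015,-0.009,0,0]]'; python3 -m inch '[[0,0,0,0],[0,0,0,0],[0,0,0,0]]'
python3 - <<'E'
from station import bot
import cv2,numpy as np
s=bot.read_camera("side");np.savez("s3.npz",**s)
o=bot.get_obs();w=bot.read_camera("wrist");np.savez("w4.npz",p=o["eef_pos"],r=o["tool_rot"],**w)
t=bot.read_camera("top");np.savez("t3.npz",**t)
a=cv2.resize(s["color"][80:200,300:460,::-1],None,fx=3,fy=3,interpolation=2);b=w["color"][0:360,160:480,::-1]
cv2.imwrite("pics/sw.png",np.hstack([a,b]))
E
```

```text
t: 12.95
eef_pos: [0.5655, 0.21, 0.2097]
tool_rot: [0.0, 0.628, 0.778, 0.001]
contact_force: [-0.2, 0.7, -0.7]
gripper_width: 0.113
grasp_force: 49.1
t: 14.15
eef_pos: [0.4012, -0.2328, 0.209]
tool_rot: [0.001, 0.631, 0.776, 0.0]
contact_force: [0.6, 1.6, -0.7]
gripper_width: 0.108
grasp_force: 49.1
t: 14.45
eef_pos: [0.4037, -0.2279, 0.2083]
tool_rot: [-0.0, 0.628, 0.778, 0.0]
contact_force: [0.5, 0.3, -1.2]
gripper_width: 0.113
grasp_force: 49.1
```

View pics/sw.png

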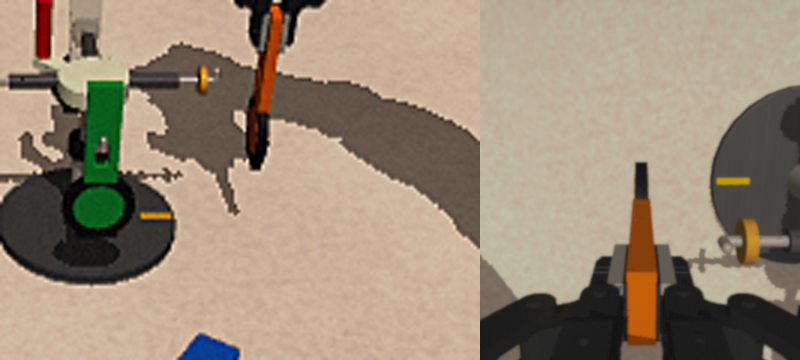

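The side crop shows the occluder hanging upright in front of the hook tip at (217,75). The wrist crop shows the tip at about full-image (407,241), the keeper at (427,241) and the handle's top face at (321, rows 272 to 345).

Run:
```python
from h import *
W=wr("w4.npz");S=dict(np.load("s3.npz")); X=W["world_from_camera"]@np.linalg.inv(W["hand_eye"])
tl=lambda p:(np.linalg.inv(X)@np.r_[p,1])[:3].round(4)
print("keep",blob(mask(W,(10,130,100),(30,255,255),(405,205,450,270))))
for n,u,v,z in(("tip",407,241,.170),("keep",427,241,.162),("topback",321,272,.2303),("topfront",321,345,.2303),("blade",321,165,.095)): p=onz(W,u,v,z);print(n,p.round(4),tl(p))
p=tri(W,(427,241),S,(300+203/3,80+79/3));print(p,tl(p[0]))
p=tri(W,(407,241),S,(300+216/3,80+72/3));print(p,tl(p[0]))
p=tri(W,(321,200),S,(300+267/3,80+112/3));print("handle bottom",p,tl(p[0]))
```

```text
keep (array([431.12227806, 240.49916248]), array([422, 218,  18,  46, 597], dtype=int32))
tip [ 0.445  -0.2179  0.17  ] [0.0009 0.0424 0.0383]
keep [ 0.4579 -0.2184  0.162 ] [-0.0023  0.0549  0.0463]
topback [ 0.4001 -0.214   0.2303] [ 0.0143 -0.0006 -0.022 ]
topfront [ 0.4061 -0.2415  0.2303] [-0.0138 -0.0006 -0.022 ]
blade [ 0.3975 -0.2022  0.095 ] [ 0.0263 -0.0007  0.1133]
(array([ 0.45662717, -0.21772475,  0.16302124]), np.float64(0.0017315511667396312)) [-0.0014  0.0538  0.0453]
(array([ 0.4451253 , -0.21779673,  0.17061369]), np.float64(0.000639615055106963)) [0.001  0.0425 0.0377]
handle bottom (array([ 0.39852245, -0.21448281,  0.13873102]), np.float64(0.003407561994410575)) [ 0.0141 -0.0023  0.0696]
```

```bash
python3 -m inch '[[0,0.01,-0.0015,0],[0,0.01,0,0],[0,0.008,0,0],[0,0.003,0,0],[0,0.003,0,0],[0,0,0,0],[0,0,0,0]]'; python3 -m inch '[[0,0.002,0,0],[0,0.002,0,0],[0,0.002,0,0],[0,0,0,0]]';python3 -m inch '[[0,0.002,0,0],[0,0.002,0,0],[0,0,0,0]]'
```

```text
t: 15.3
eef_pos: [0.4361, -0.2221, 0.2097]
tool_rot: [-0.0, 0.628, 0.778, -0.0]
contact_force: [1.0, -0.2, -0.9]
gripper_width: 0.114
grasp_force: 49.2
t: 15.7
eef_pos: [0.4426, -0.2205, 0.2098]
tool_rot: [0.0, 0.628, 0.778, 0.0]
contact_force: [1.0, 1.1, -0.0]
gripper_width: 0.108
grasp_force: 49.1
t: 16.0
eef_pos: [0.4466, -0.2197, 0.2098]
tool_rot: [0.0, 0.628, 0.778, 0.0]
contact_force: [-0.4, 1.4, -0.5]
gripper_width: 0.108
grasp_force: 49.1
```

```bash
python3 -m inch '[[0,0.002,0,0],[0,0.002,0,0],[0,0,0,0]]';python3 -m inch '[[0,0.002,0,0],[0,0.002,0,0],[0,0.001,0,0],[0,0,0,0],[0,0,0,0]]'
python3 - <<'E'
from station import bot
import cv2,numpy as np
s=bot.read_camera("side");np.savez("s4.npz",**s)
o=bot.get_obs();w=bot.read_camera("wrist");np.savez("w5.npz",p=o["eef_pos"],r=o["tool_rot"],**w)
a=cv2.resize(s["color"][70:150,320:420,::-1],None,fx=4.5,fy=4.5,interpolation=2);b=w["color"][0:360,160:480,::-1]
cv2.imwrite("pics/sw2.png",np.hstack([a,b]))
E
```

```text
t: 16.3
eef_pos: [0.4499, -0.219, 0.2097]
tool_rot: [-0.0, 0.628, 0.778, -0.0]
contact_force: [-2.1, -0.5, 0.1]
gripper_width: 0.107
grasp_force: 49.2
t: 16.8
eef_pos: [0.4547, -0.218, 0.2097]
tool_rot: [-0.0, 0.628, 0.778, -0.0]
contact_force: [-3.1, 0.1, -0.4]
gripper_width: 0.109
grasp_force: 49.2
```

View pics/sw2.png

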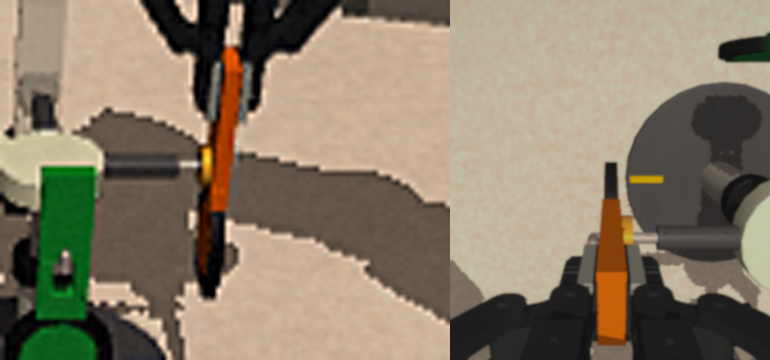

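The side crop shows the occluder threaded with the keeper pressed back at (206,165) and the tip in front of it at (235,160). The wrist crop agrees.

```bash
python3 -m inch '[[0,0.0015,0,0],[0,0,0.002,0],[0,0,0.002,0],[0,0,0.002,0],[0,0,0,0]]';python3 -m inch '[[0,0,0.002,0],[0,0,0.002,0],[0,0,0,0],[0,0,0,0]]'
```

```text
t: 17.4
eef_pos: [0.4562, -0.2177, 0.2034]
tool_rot: [-0.0, 0.628, 0.778, -0.0]
contact_force: [-4.5, -1.1, -0.8]
gripper_width: 0.11
grasp_force: 49.3
t: 17.8
eef_pos: [0.4562, -0.2176, 0.1995]
tool_rot: [-0.0, 0.628, 0.778, -0.0]
contact_force: [-3.8, -1.5, -1.8]
gripper_width: 0.108
grasp_force: 49.3
```

```bash
python3 -m inch '[[0,0,0.001,0],[0,0,0.001,0],[0,0,0,0],[0,0,0,0]]';python3 -m inch '[[0,0,0.001,0],[0,0,0,0],[0,0,0,0]]'
```

```text
t: 18.2
eef_pos: [0.4565, -0.2176, 0.1978]
tool_rot: [-0.0, 0.628, 0.778, -0.0]
contact_force: [-4.5, -1.1, 1.8]
gripper_width: 0.109
grasp_force: 49.6
t: 18.5
eef_pos: [0.4566, -0.2176, 0.1969]
tool_rot: [0.0, 0.628, 0.778, 0.0]
contact_force: [-3.7, -0.9, 2.7]
gripper_width: 0.111
grasp_force: 49.9
```

```bash
python3 -m inch '[[0,-0.0015,0,0],[0,-0.0015,0,0],[0,0,0,0],[0,0,0,0]]'; python3 -m inch '[[0,0,0,0],[0,0,0,0],[0,0,0,0],[0,0,0,0],[0,0,0,0]]' 0.035 20; python3 -m inch '[[0,0,-0.01,0],[0,0,-0.03,0],[0,0,-0.04,0],[0,0,-0.04,0],[0,-0.04,0,0],[0,-0.02,0,0],[0,0,0,0],[0,0,0,0],[0,0,0,0]]'
python3 - <<'E'
from station import bot
import cv2,numpy as np
s=bot.read_camera("side");np.savez("s5.npz",**s)
w=bot.read_camera("wrist")
a=cv2.resize(s["color"][60:180,290:410,::-1],None,fx=3.5,fy=3.5,interpolation=2);b=cv2.resize(w["color"][:,160:,::-1],(392,326));b=cv2.copyMakeBorder(b,0,94,0,0,0)
cv2.imwrite("pics/fin.png",np.hstack([a,b]))
E
```

```text
t: 18.9
eef_pos: [0.4539, -0.2182, 0.1969]
tool_rot: [0.0, 0.628, 0.778, 0.0]
contact_force: [-0.9, -0.1, 1.2]
gripper_width: 0.113
grasp_force: 49.5
t: 19.4
eef_pos: [0.4537, -0.2182, 0.1968]
tool_rot: [0.0, 0.628, 0.778, 0.0]
contact_force: [1.0, 0.1, 0.1]
gripper_width: 0.412
grasp_force: 0.0
t: 20.3
eef_pos: [0.3957, -0.2306, 0.3171]
tool_rot: [0.0, 0.628, 0.778, 0.0]
contact_force: [0.5, -0.2, 0.1]
gripper_width: 0.41
grasp_force: 0.0
```

View pics/fin.png

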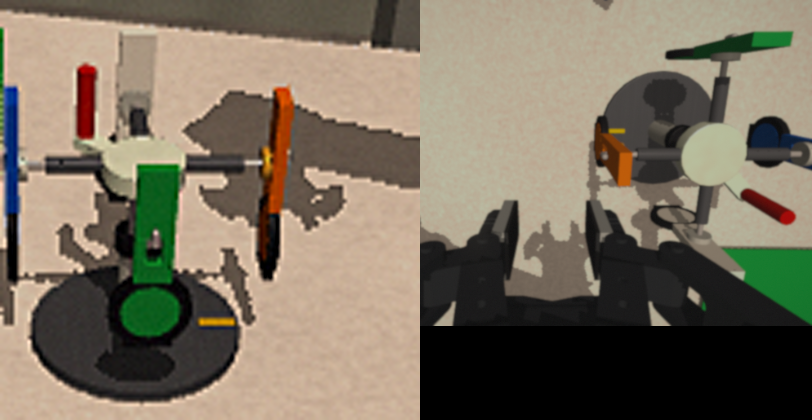

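The orange occluder hangs on the free hook over the yellow mark, with the keeper inside it at (268,160) in the side crop and the gripper clear.

```bash
python3 -m inch '[[0,0,0,0],[0,0,0,0],[0,0,0,0]]' | head -1; python3 -c "
from station import bot
print(bot.hand_in())"
```

```text
t: 20.7
the job is handed in; nothing more can be done
None
```

I turned the carousel until it rested against its stop and hung the orange occluder on the free hook behind its tip, trapped by the keeper. I then handed the job in at about 21 s; no verdict came back.

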